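# Lever a stuck die set open to its stop collars with a pry bar

### The arm

A 6-joint arm with a two-finger parallel gripper is mounted at the origin on the work surface. World frame = base frame: x ahead of the robot, y to its left, z up, the work surface at z = 0. Lengths are in mm, angles in degrees, forces in N, time in s.
With the tool pointing down it reaches from about 350 to 850 mm from the base axis. Payload 8.1 kg.
Tool frame: the origin (TCP) lies at the very end of the fingers, on their centre line; the grasp point (between the pads) lies r.tcp_to_grasp behind it (r.tcp_to_grasp is the distance from the TCP to the grasp point, in mm); z points along the fingers, y is the line along which they close (so a half turn about z gives the same grasp; the last joint's range is limited). The gripper opens to 85 mm and grips with 20 to 120 N. Pads are 22 mm wide; open, the fingers measure 114 mm over their backs; the gripper's body (76 mm by 85 mm) begins 54 mm behind the grasp point. The pads swing forward as they close: fully open they stand 13 mm farther back than shut.
Start: joints at [63.919, 7.471, 85.268, -0, 87.261, -4.893], TCP at [216.836, 559.453, 231.292] pointing down, gripper open.
Joint ranges: [-169.43, 169.43], [-51.17, 129.36], [1.28, 143.12], [-76.62, 256.62], [0, 156.53], [-152.29, 152.29]. Speed limits (degrees/s): [136.94, 136.94, 159.86, 180, 180, 180].

### API

Orientations are given as [roll, pitch, yaw] about the fixed x, y, z axes, in that order (R = Rz(yaw) Ry(pitch) Rx(roll)).
In Python, from bench import r gives the robot as it stands.
- The arm moves only by the shell command python3 -m handwheel 'ROWS' [OPENING] [FORCE]. ROWS is JSON, a list of rows, each a list of 4 numbers: the shift along the tool's x, y, z in m, then the turn about the tool's z in degrees. A call has 1 to 10 rows; each row shifts and turns the commanded pose from where the row before left it, along the tool's axes as they then stand; what a row does not reach is not made up. A row lasts 1/10 s, in which the tool goes at most 50 mm and 8.59 degrees, less where a joint would pass 70% of its speed; a pose out of reach is approached as far as the arm can. A call is refused whole if a number of a shift passes 0.05 or a number of a turn 8.59, either way. A call with a gripper value outside its range is refused whole. OPENING is the finger opening in m, from 0 to 0.0854, set as the call begins (- or left out, the last holds). The fingers move at their own pace and stop on an object; FORCE is the grip in N (left out, the last holds). Time passes only in rows, so rows that do not move let the fingers close. It gives the time, the measured TCP pose, the force, the opening and the grip force at its end, in the units of the state.
- r.sense(): the state, without advancing time (a new reading comes with each control period).
- r.snapshot(name): name is "scene" or "top" or "wrist"; returns the picture (480x640x3 uint8, red, green, blue); there is no depth.
- r.camera_params(name): a dict with "fx", "fy", "cx", "cy" (pixels), "R" (3x3) and "t" (3): a world point X has camera coordinates R X + t; the wrist camera has in their place "mount" (4x4, takes a point from camera to tool coordinates, whose origin is the TCP and whose axes are the flange's). Camera axes: x right, y down, z forward; pixel columns grow to the right and rows downward; lengths in mm; the calibration is good to about 2 mm. The wrist camera is an equidistant fisheye: a pixel r from the principal point sees the ray r / f radians off the axis. A picture is of the moment at which its call begins: read the wrist's pose just before it. camera_params takes no time and is no camera call.
- r.hand_in(): hands the job in; it is judged then, once.
The state is a dict: "time": time; "joint_pos": joint angles; "qd": joint speeds; "joint_efforts": joint torques, N m; "tool_pos": TCP position; "tcp_rot": TCP orientation; "ft_force": force on the tool from outside, world axes, zero at the start; "wrist_torque": the same for the moment, N m; "finger_gap": finger opening in mm; "grip_force": force on a finger pad.
Only numpy, scipy, OpenCV 4.12 (cv2) and the standard library are available. Lean on these libraries where they do the work, as an engineer would, in place of code of your own. Each camera call takes 0.05 s, during which the arm holds its last target. There are 200 camera calls.

### The job

The bracket die is stuck shut on its stiff guide pins and must be cracked open. Feel the pry bar's blade gently, fully home into the slot under the upper half, with the bar over the fulcrum block, and press the handle down slowly until you feel the upper half come up firmly against the stop collars on the pins, but do not strain them; it stays up by itself. Then draw the bar out and lay it flat on the bench clear of the die; touch the die with the bar alone and leave the other things where they are.

Things in the scene. Friction and masses are not known exactly. Their poses are not given: they have to be found in the camera images.
- die: The die set, plain steel, bolted to the bench. Origin: under its centre, on the bench; x points from the slotted front inwards. Lower half 120 (x) x 150 x 42 mm high, front face at x = -60 mm. Upper half, flat on it, 92 (x) x 120 x 28 mm, front face at x = -48 mm, so a 12 mm ledge shows before it; on top a shank 25 mm across, 32 high. Two guide pins at x = 20, y = +-42 mm, tops 118 mm above the bench.
- slot (a point): Centre of the pry slot's mouth at floor level: 42 mm above the bench, in the plane of the upper half's front face; fixed to the lower half. x points straight in, y along its width, z up. The slot is cut in the upper half's bottom edge: 34 mm wide, 15 mm deep, 11 mm high when shut; its floor is the lower half's top. Its edge bruises: keep below 40 N when pushing in.
- upper (a joint): Lift of the upper half off the lower half (m): 0 shut, grows as it rises. It slides straight up on the tight pins and stays where it is left. Raising it takes 50 to 60 N under the slot's roof (weight plus pin friction), 10 to 20 N down on the handle with the blade home and the bar over the block. The lift ends at the stop collars, after 4.5 to 10 mm.
- bush_top (a point): Top face of the upper half's brass bushing on the guide pin at the die's +y side (29 mm across, 12 mm high; a like one on the other pin); it rises with the upper half. Steel stop collars as wide, 10 mm high, are clamped on the pins 4.5 to 10 mm above, set differently each time and not told. When the bushings meet them the handle's force climbs steeply: 3 to 5 N more is firm, 8 N more strains them.
- crest (a point): Top centre of the fulcrum block (body fulcrum): a loose dark steel block, 60 mm wide, 30 mm long, 51 mm high (0.6 kg), standing on the bench in front of the slot, already in place, 30 to 37 mm before the slot's mouth. Its crowned top (radius 10 mm, running across the bar) is 9 mm higher than the slot's floor. x roughly into the slot, z up.
- bar_grip (a point): Centre of the pry bar's black handle (104 mm long, 26 wide, 26 high), half-way up, 13 mm above the bar's underside. Bar axes: x along the bar from handle to blade end, z up when it lies flat. The bar weighs 0.32 kg and balances about 55 mm ahead of this point. It starts lying flat on the bench, on handle and blade.
- bar_tip (a point): Middle of the blade's end, on the underside: 217 mm ahead of the handle's centre along the bar's x. The blade is 18 mm wide, 5 mm thick, 75 mm long; its flat underside is in line with the handle's underside. Behind it the bar is cranked up to a shank 11 mm wide whose underside is 8 mm higher.
- tray: Bystander: blue open tray of brackets, 110 x 150 x 50 mm, origin under its centre.
- tin: Bystander: tin 72 mm across, 85 mm high, origin under its centre.
- bracket: Bystander: loose L-shaped steel bracket, 70 x 34 mm, 45 mm high, origin under its centre.
- driver: Bystander: screwdriver lying on the bench, along its x.
Mind the look-alikes: they are no part of the job. Leave any purple or red look-alike of the die alone.

How it is judged:
By the outcome, as a careful person would: the job done as asked, in the order asked, and still so for the second after the job is handed in, with the robot touching nothing.
It also fails if it takes over 69 s, if anything falls off the work surface, if the arm or the gripper's body presses on something with over 40 N, if the wrist force passes 120 N, or if a joint passes its speed limit or range.

## Working session

There is one attempt and no reset: what is moved stays moved. The work goes in short steps, Python scripts to look and compute and a shell command to move; the robot and the scene stay as the last step left them, time stands still between calls to the robot, and variables do not carry over. Pictures are saved under pics/ and viewed, at most 12 in all, crops included, and the job is handed in when it is done.

```bash
ls; mkdir -p pics; python3 - <<'E'
from bench import r
import cv2,numpy as np
print(r.sense(), r.tcp_to_grasp)
for n in("scene","top"):
    im=r.snapshot(n); cv2.imwrite(f"pics/{n}0.png",im[:,:,::-1]); p=r.camera_params(n); print(n,p)
s=r.sense();im=r.snapshot("wrist"); cv2.imwrite("pics/wrist0.png",im[:,:,::-1]);print(r.camera_params("wrist"))
E
```

```text
pics
{'time': 0.0, 'joint_pos': array([ 6.39178791e+01,  7.51658000e+00,  8.53307590e+01,  3.52657962e-04,
        8.72612952e+01, -4.89406455e+00]), 'qd': array([ 0.01065585,  0.02184486,  0.01867392, -0.01661493, -0.07541547,
       -0.01754639]), 'joint_efforts': array([-1.24177050e-04, -5.69394565e+01, -5.00547266e+01, -1.25049073e-04,
        1.50518690e-02,  1.56270465e-05]), 'tool_pos': array([216.5974691 , 558.9388902 , 230.21490855]), 'tcp_rot': array([-1.79891792e+02, -9.61891799e-03,  1.58811917e+02]), 'ft_force': array([-0.40127132, -0.16059698,  1.1424456 ]), 'wrist_torque': array([-0.03759702,  0.01121067,  0.04314251]), 'grip_force': 0.0, 'finger_gap': 85.57141371075517} 18.700000000000003
scene {'fx': 515.5040183563251, 'fy': 515.5040183563251, 'cx': 327.0069226789409, 'cy': 237.49185355452474, 'R': array([[-0.17365547,  0.98480323, -0.00252503],
       [ 0.80627698,  0.14070184, -0.57456107],
       [-0.56547432, -0.10181155, -0.81845782]]), 't': array([ 128.97450563, -420.60032125, 1464.53414109])}
top {'fx': 551.1487581468132, 'fy': 551.1487581468132, 'cx': 318.53052999441616, 'cy': 237.72460047624278, 'R': array([[-0.03030959, -0.99923064,  0.02488897],
       [-0.99843395,  0.02909527, -0.04778185],
       [ 0.04702094, -0.02629824, -0.99854766]]), 't': array([ -33.36388477,  570.92512394, 1208.16501784])}
{'fx': 371.64829954431775, 'fy': 371.64829954431775, 'cx': 320.48069843968983, 'cy': 233.7629845459276, 'mount': array([[-3.28777344e-04, -9.54607652e-01, -2.97865948e-01,
         7.50374143e+01],
       [ 9.99999869e-01, -1.96635274e-04, -4.73594797e-04,
         3.46058686e-01],
       [ 3.93526265e-04, -2.97866065e-01,  9.54607591e-01,
        -1.43196421e+02],
       [ 0.00000000e+00,  0.00000000e+00,  0.00000000e+00,
         1.00000000e+00]])}
```

View pics/scene0.png

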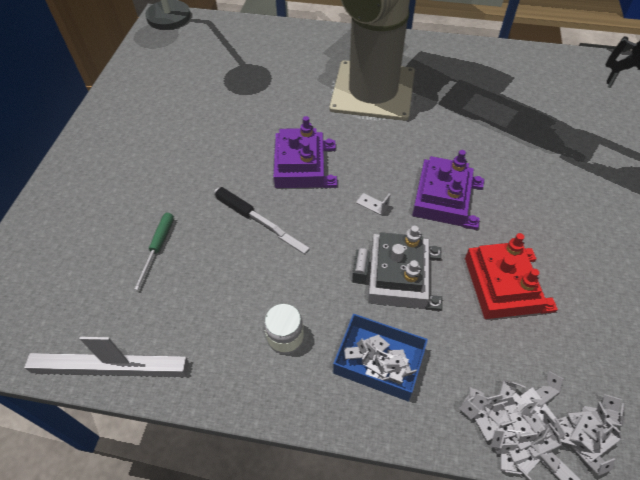

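View pics/top0.png

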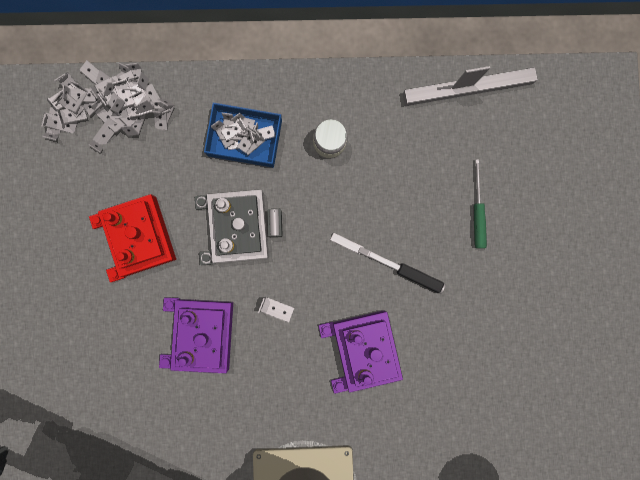

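The scene view shows the die at (400,265), with the fulcrum in front of it at (361,264) and the bar from (235,200) to (300,245). In the top view the die is at (238,226), the fulcrum at (275,222), the bar handle at (420,278) and the blade end at (334,238). The slot faces image right, which is world -y.

```bash
cat > h.py <<'E'
from bench import r
import cv2,numpy as np
from scipy.spatial.transform import Rotation as Ro
def cast(n,u,v,z,s=None):
    p=r.camera_params(n)
    a=np.array([(u-p['cx'])/p['fx'],(v-p['cy'])/p['fy']])
    if n=="wrist":
        th=np.hypot(*a); d=np.r_[a/max(th,1e-9)*np.sin(th),np.cos(th)]
        T=np.eye(4);T[:3,:3]=Ro.from_euler('xyz',s['tcp_rot'],degrees=True).as_matrix();T[:3,3]=s['tool_pos']
        T=T@p['mount'];o=T[:3,3];d=T[:3,:3]@d
    else:
        d=p['R'].T@np.r_[a,1]; o=-p['R'].T@p['t']
    return o+d*(z-o[2])/d[2]
def proj(n,X,s=None):
    p=r.camera_params(n);X=np.asarray(X,float)
    if n=="wrist":
        T=np.eye(4);T[:3,:3]=Ro.from_euler('xyz',s['tcp_rot'],degrees=True).as_matrix();T[:3,3]=s['tool_pos']
        c=(np.linalg.inv(T@p['mount'])@np.r_[X,1])[:3];rr=np.hypot(c[0],c[1]);th=np.arctan2(rr,c[2]);q=c[:2]/rr*th
    else:
        c=p['R']@X+p['t'];q=c[:2]/c[2]
    return np.array([p['fx']*q[0]+p['cx'],p['fy']*q[1]+p['cy']])
def snap(n,f):
    s=r.sense();im=r.snapshot(n)[:,:,::-1].copy();cv2.imwrite(f"pics/{f}.png",im);return s,im
E
python3 - <<'E'
from h import *
np.set_printoptions(precision=1,suppress=True)
im=cv2.imread("pics/top0.png")
g=im.max(2).astype(int);sub=(g<55).astype(np.uint8);m=np.zeros_like(sub);m[225:300,385:460]=sub[225:300,385:460]
ys,xs=np.nonzero(m);(c,sz,a)=cv2.minAreaRect(np.c_[xs,ys].astype(np.float32));print("handle px",c,sz,a)
G=cast("top",*c,20);print("grip",G)
T=cast("top",333,237,3);print("tip",T,T-G,np.degrees(np.arctan2(*(T-G)[1::-1])))
for n,u,v,z in [("fulcrum",275,222,51),("diefrontR",264,191,42),("diefrontL",268,262,42),("dieback",208,195,42),("upperfront a",259,200,70),("bracket",275,308,20),("tin",331,138,85),("driver",480,225,10),("tray",243,135,50)]: print(n,cast("top",u,v,z))
E
```

```text
handle px (419.3927917480469, 278.4251403808594) (47.42167282104492, 12.468074798583984) 25.463346481323242
grip [ 472.9 -270.2   20. ]
tip [570.9 -83.1   3. ] [ 97.9 187.2 -17. ] 62.37646883576539
fulcrum [604.5  43.2  51. ]
diefrontR [673.3  65.7  42. ]
diefrontL [519.1  61.   42. ]
dieback [667.9 186.8  42. ]
upperfront a [650.6  74.8  70. ]
bracket [418.2  49.8  20. ]
tin [776.  -81.1  85. ]
driver [ 587.9 -413.6   10. ]
tray [795.2 107.3  50. ]
```

```bash
python3 -m handwheel '[[-0.02,-0.01,0,0],[-0.041,-0.0232,0,0],[-0.041,-0.0232,0,0],[-0.041,-0.0232,0,0],[-0.041,-0.0232,0,0],[-0.041,-0.0232,0,0],[-0.041,-0.0232,0,0],[-0.041,-0.0232,0,0],[-0.041,-0.0232,0,0],[-0.041,-0.0232,0,0]]' && python3 -m handwheel '[[-0.041,-0.0232,0,0],[-0.041,-0.0232,0,0],[-0.041,-0.0232,0,0],[-0.015,-0.010,0,8.35],[0,0,0,8.35],[0,0,0,8.35],[0,0,0,8.35],[0,0,0,8.35],[0,0,0,8.35],[0,0,0,8.35]]' && python3 -m handwheel '[[0,0,0,8.35],[0,0,0,0],[0,0,0,0]]'; python3 - <<'E'
from h import *
s,im=snap("wrist","w1");print(s['tool_pos'],s['tcp_rot'],s['time'])
E
```

```text
time: 1.15
tool_pos: [501.3, 213.1, 231.1]
tcp_rot: [180.0, -0.0, 158.8]
ft_force: [0.5, 0.8, 0.2]
finger_gap: 84.9
grip_force: 0.0
time: 2.15
tool_pos: [600.1, 90.7, 230.8]
tcp_rot: [-180.0, -0.0, 100.0]
ft_force: [-0.1, -0.7, 0.2]
finger_gap: 85.6
grip_force: 0.0
time: 2.45
tool_pos: [600.2, 90.8, 231.0]
tcp_rot: [-180.0, 0.0, 92.3]
ft_force: [0.0, 0.2, -0.1]
finger_gap: 85.4
grip_force: 0.0
[600.22550209  90.76294575 231.02804806] [-1.79973751e+02  1.02773955e-03  9.22706912e+01] 2.45
```

View pics/w1.png

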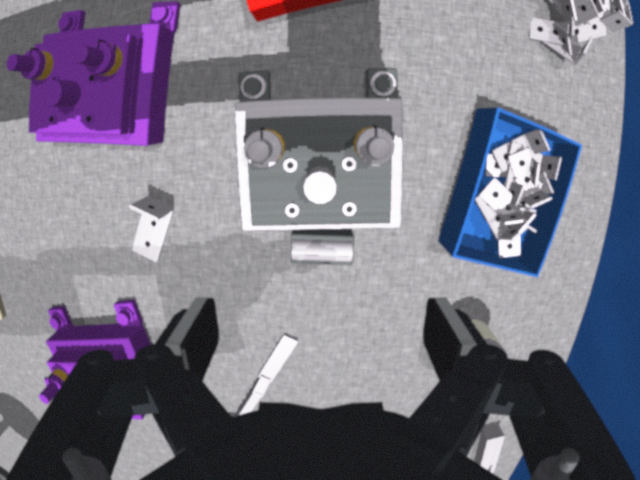

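The wrist view shows the die with its front edge at about (243,229) to (400,227), the fulcrum at (322,247), and the blade end at (285,340). I'll zoom in for the edges.

```bash
python3 - <<'E'
import cv2
im=cv2.imread("pics/w1.png")[90:274,228:412];cv2.imwrite("pics/w1c.png",cv2.resize(im,None,fx=3.2,fy=3.2,interpolation=cv2.INTER_CUBIC))
E
```

```text
(no output)
```

View pics/w1c.png

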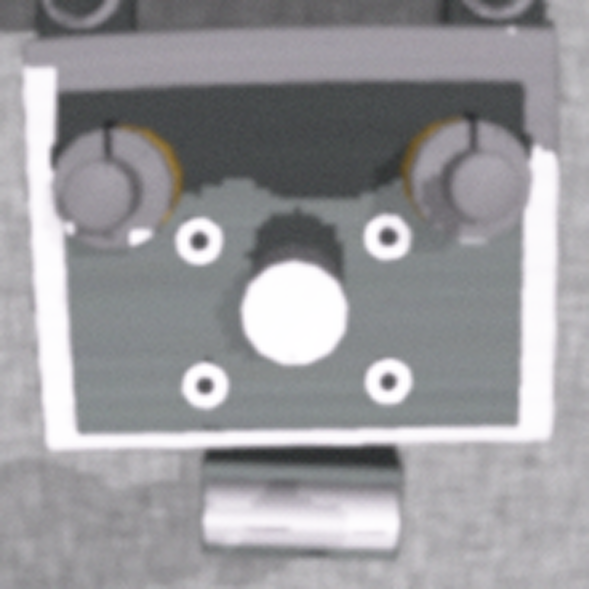

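```bash
python3 - <<'E'
from h import *
np.set_printoptions(precision=1,suppress=True)
s={'tool_pos':np.array([600.2255,90.763,231.03]),'tcp_rot':[-179.974,0.001,92.271]}
C=lambda x,y,z:cast("wrist",x/3.2+228,y/3.2+90,z,s)
P={}
for n,x,y,z in [("lfL",50,448,42),("lfR",552,438,42),("ufL",75,433,70),("ufR",521,428,70),("ubL",57,90,70),("ubR",524,81,70),("pinL",98,197,118),("pinR",486,188,118),("shank",295,312,102),("crestL",203,514,50),("crestR",400,514,50),("screws",294.5,311,70),("fbL",203,486,48),("ffL",203,545,48)]:
    P[n]=C(x,y,z);print(n,P[n])
def hd(a,b):d=P[b]-P[a];return np.degrees(np.arctan2(d[1],d[0])),np.linalg.norm(d)
print(hd("lfL","lfR"),hd("ufL","ufR"),hd("ubL","ubR"),hd("pinL","pinR"),hd("ufL","ubL"),hd("ufR","ubR"))
print((P["lfL"]+P["lfR"])/2,(P["ufL"]+P["ufR"])/2,(P["ubL"]+P["ubR"])/2,(P["pinL"]+P["pinR"])/2)
for u,v in[(278,336),(297,342),(288,339)]:print("tip",cast("wrist",u,v,4,s))
E
```

```text
lfL [529.4  63.9  42. ]
lfR [677.6  72.8  42. ]
ufL [542.2  77.   70. ]
ufR [662.1  83.2  70. ]
ubL [537.2 168.1  70. ]
ubR [655.9 175.   70. ]
pinL [556.3 144.6 118. ]
pinR [640.  149.9 118. ]
shank [599.9 117.7 102. ]
crestL [575.8  48.   50. ]
crestR [633.   50.3  50. ]
screws [600.  112.2  70. ]
fbL [575.6  55.9  48. ]
ffL [575.8  37.5  48. ]
(np.float64(3.4605074870900574), np.float64(148.51661644084805)) (np.float64(2.9367303783132206), np.float64(120.04716136584213)) (np.float64(3.318048538188327), np.float64(118.98895420808535)) (np.float64(3.571142179947261), np.float64(83.88029158781768)) (np.float64(93.1538783749109), np.float64(91.25659330094365)) (np.float64(93.81227137118601), np.float64(92.05858232670195))
[603.5  68.3  42. ] [602.1  80.1  70. ] [596.6 171.6  70. ] [598.1 147.2 118. ]
tip [557.5 -77.2   4. ]
tip [580.1 -84.5   4. ]
tip [569.4 -80.8   4. ]
```

```bash
python3 -m handwheel '[[-0.0411,-0.0167,0,0],[-0.0411,-0.0167,0,0],[-0.0411,-0.0167,0,0],[-0.0411,-0.0167,0,0],[-0.0411,-0.0167,0,0],[-0.0411,-0.0167,0,0],[-0.0411,-0.0167,0,0],[-0.0411,-0.0167,0,0],[-0.0411,-0.0167,0,0]]' && python3 -m handwheel '[[0,0,0.025,7.4],[0,0,0.025,7.4],[0,0,0.025,7.4],[0,0,0.025,7.3],[0,0,0,0],[0,0,0,0]]' 0.06; python3 - <<'E'
from h import *
s,im=snap("wrist","w2");print(s['tool_pos'],s['tcp_rot'],s['time'])
for X in [(569.5,-81,4),(471.5,-273,26)]:print(proj("wrist",X,s))
E
```

```text
time: 3.4
tool_pos: [462.3, -285.8, 231.5]
tcp_rot: [180.0, 0.0, 92.2]
ft_force: [0.5, -0.0, 0.8]
finger_gap: 85.4
grip_force: 0.0
time: 4.0
tool_pos: [462.9, -284.0, 131.5]
tcp_rot: [-179.9, -0.0, 62.8]
ft_force: [0.1, -0.4, 0.5]
finger_gap: 60.0
grip_force: 0.0
[ 462.93144591 -284.03348456  131.47094131] [-1.79946057e+02 -9.41424409e-03  6.28252887e+01] 4.0
[321.97228771 -69.71162184]
[322.88974814 213.21714266]
```

View pics/w2.png

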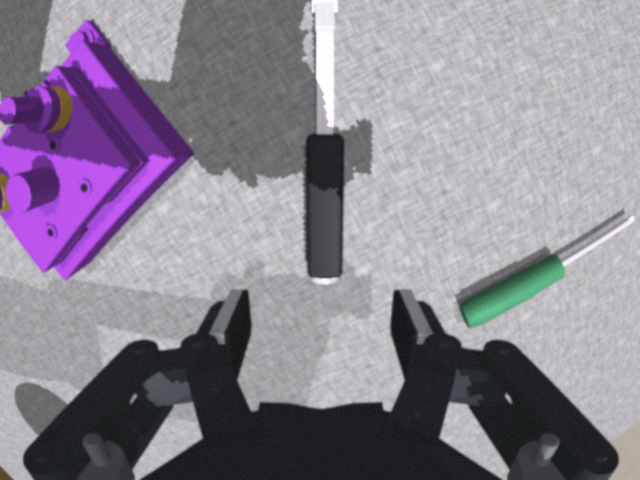

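The handle runs from (325,136) to (324.5,277) in the wrist view, between the fingers and almost in line with the tool.

```bash
python3 - <<'E'
from h import *
np.set_printoptions(precision=1,suppress=True)
s=r.sense();R=Ro.from_euler('xyz',s['tcp_rot'],degrees=True).as_matrix()
f=cast("wrist",325,136,26,s);b=cast("wrist",324.5,277,26,s)
for X in(f,b,(f+b)/2):print(X,R.T@(X-s['tool_pos']))
E
```

```text
[ 497.9 -227.2   26. ] [ 66.6   4.  106.6]
[ 451.4 -317.4   26. ] [-34.8   4.  106.7]
[ 474.6 -272.3   26. ] [ 15.9   4.  106.7]
```

```bash
python3 -m handwheel '[[0,0.004,0.03,0],[0,0,0.04,0],[0,0,0.04,0],[0,0,0.0185,0],[0,0,0,0]]' 0.06 && python3 -m handwheel '[[0,0,0,0],[0,0,0,0],[0,0,0,0],[0,0,0,0],[0,0,0,0],[0,0,0,0]]' 0.0 20
```

```text
time: 4.55
tool_pos: [465.5, -285.1, 1.1]
tcp_rot: [-179.8, -0.0, 62.7]
ft_force: [0.1, 0.7, 0.4]
finger_gap: 60.1
grip_force: 0.0
time: 5.15
tool_pos: [468.5, -287.4, 5.7]
tcp_rot: [179.7, 0.0, 62.6]
ft_force: [-1.6, -0.0, 5.5]
finger_gap: 25.8
grip_force: 19.7
```

```bash
python3 -m handwheel '[[0,0,-0.006,0],[0,0,-0.008,0],[0,0,-0.01,0],[0,0,-0.01,0],[0,0,-0.01,0],[0,0,0,0],[0,0,0,0]]' 0.0 20;  python3 - <<'E'
from h import *
s,im=snap("wrist","w3");print(s['tool_pos'],s['tcp_rot'],s['ft_force'],s['wrist_torque'])
s,im2=snap("scene","s3")
a=im[:300,160:480];b=cv2.resize(im2[150:290,190:340],None,fx=2.14,fy=2.14,interpolation=cv2.INTER_CUBIC)[:300,:320]
cv2.imwrite("pics/c3.png",np.hstack([a,b]))
E
```

```text
time: 5.85
tool_pos: [467.2, -286.4, 47.4]
tcp_rot: [179.9, 0.0, 62.5]
ft_force: [0.3, -0.9, -2.6]
finger_gap: 25.7
grip_force: 20.1
[ 467.1604411  -286.35657346   47.41470979] [1.79919386e+02 6.82428897e-03 6.25029535e+01] [ 0.25333952 -0.93798357 -2.61342808] [ 0.00154013 -0.21191024 -0.13737905]
```

View pics/c3.png

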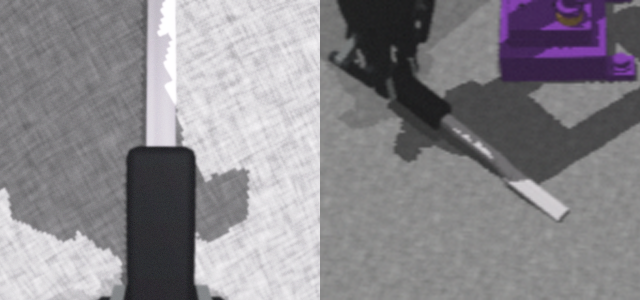

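The scene crop shows the blade end at crop (561,216), scene pixel (302.6,251). I'll compute its height in the bar's vertical plane.

```bash
cat >> h.py <<'E'
def tipz(n,u,v,s,off=0):
    """intersect ray with the vertical plane through the TCP along tool x"""
    A=cast(n,u,v,0,s);B=cast(n,u,v,100,s);y=np.radians(s['tcp_rot'][2]);nrm=np.array([-np.sin(y),np.cos(y),0]);ax=np.array([np.cos(y),np.sin(y),0])
    o=s['tool_pos']; t=nrm@(o-A)/(nrm@(B-A)); X=A+t*(B-A); return X, ax@(X-o)
E
python3 - <<'E'
from h import *
s=r.sense();print(tipz("scene",302.6,251,s));
# handle front top edge in wrist (160+160,147): guess z both
print(tipz("top",320,238,s))
for z in(4,30,45,60):print(z,[proj("scene",(*(s['tool_pos'][:2]+233*np.array([np.cos(np.radians(62.5)),np.sin(np.radians(62.5))])),z))])
im=cv2.imread("pics/w3.png")
# width of handle px near front
for v in(155,175,200,250):
    row=im[v,:].max(1) if False else im[v].max(axis=1); d=np.nonzero(row[270:370]<75)[0]+270; print(v,d.min(),d.max())
E
```

```text
(array([571.04739571, -85.7546378 ,  -4.31619242]), np.float64(225.84813986957045))
(array([ 583.19534238,  -62.42310385, -291.677315  ]), np.float64(252.15276084461524))
4 [array([304.95228764, 250.55391514])]
30 [array([304.50435141, 243.94571905])]
45 [array([304.23812129, 240.01814915])]
60 [array([303.96594168, 236.00280913])]
155 288 353
175 286 355
200 287 354
250 287 353
```

```bash
python3 -m handwheel '[[0,0,0,0],[0,0,0,0],[0,0,-0.005,0],[0,0,-0.01,0],[0,0,-0.02,0],[0,0,-0.02,0],[0,0,-0.015,0],[0,0,0,0],[0,0,0,0]]' 0.0 120;  python3 - <<'E'
from h import *
s,im2=snap("scene","s4");print(s['tool_pos'],s['tcp_rot'],s['ft_force'],s['wrist_torque'])
g=cv2.cvtColor(im2,cv2.COLOR_BGR2GRAY)
for a in range(4,20,2):
    t=np.radians(a);y=np.radians(s['tcp_rot'][2]);L=233
    print(a,proj("scene",s['tool_pos']+np.array([L*np.cos(t)*np.cos(y),L*np.cos(t)*np.sin(y),-L*np.sin(t)-3])))
cv2.imwrite("pics/c4.png",cv2.resize(im2[180:260,230:330],None,fx=6,fy=6,interpolation=cv2.INTER_CUBIC))
E
```

```text
time: 6.85
tool_pos: [466.7, -286.1, 116.8]
tcp_rot: [180.0, 0.0, 62.5]
ft_force: [0.0, 0.0, -2.4]
finger_gap: 23.4
grip_force: 120.5
[ 466.72550126 -286.07325798  116.83046752] [1.79975639e+02 7.45930410e-03 6.25151779e+01] [ 0.01350131  0.01862779 -2.43015024] [-0.24043055  0.06186534  0.02196367]
4 [303.06590704 225.37764713]
6 [302.95923191 227.51832514]
8 [302.74882268 229.5573639 ]
10 [302.43696073 231.49385268]
12 [302.02602413 233.32709546]
14 [301.51847491 235.05659998]
16 [300.91684684 236.6820667 ]
18 [300.2237339  238.20337766]
```

View pics/c4.png

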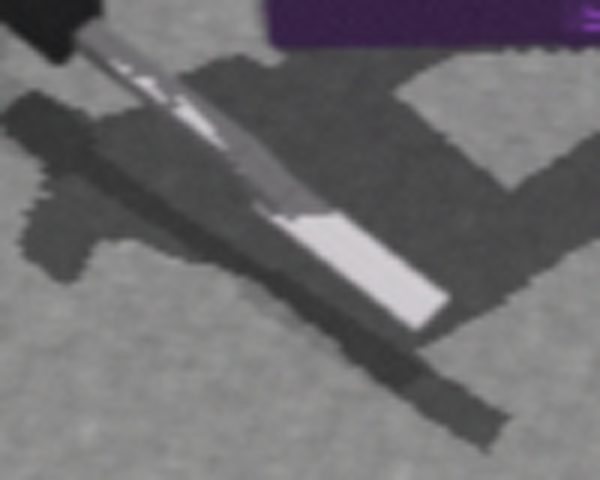

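```bash
python3 -m handwheel '[[0,0,0,-4],[0,0,0,-7.5],[0,0,0,-7.5],[0,0,0,-7.5],[0,0,0,-4.3],[0.007,0.0155,0,0],[0.0143,0.0313,0,0],[0.0143,0.0313,0,0],[0.0143,0.0313,0,0],[0.0143,0.0313,0,0]]' && python3 -m handwheel '[[0.0075,0.0158,0,0],[0,0,0,0],[0,0,0,0]]';  python3 - <<'E'
from h import *
s,im2=snap("scene","s5");print(s['tool_pos'],s['tcp_rot'],s['ft_force'],s['wrist_torque'])
s,im=snap("top","t5")
a=cv2.resize(im2[205:315,280:440],None,fx=5,fy=5,interpolation=cv2.INTER_CUBIC)
b=cv2.resize(im[180:270,200:400],None,fx=4,fy=4,interpolation=cv2.INTER_CUBIC)
cv2.imwrite("pics/a5.png",a);cv2.imwrite("pics/b5.png",b)
E
```

```text
time: 7.9
tool_pos: [604.6, -212.1, 115.3]
tcp_rot: [-179.9, -0.1, 93.2]
ft_force: [0.0, -1.0, -1.9]
finger_gap: 23.4
grip_force: 120.3
time: 8.2
tool_pos: [618.5, -204.5, 115.3]
tcp_rot: [-179.9, -0.0, 93.3]
ft_force: [0.3, 0.3, -2.6]
finger_gap: 23.5
grip_force: 120.3
[ 618.53289121 -204.47501788  115.26860244] [-1.79879012e+02 -4.71733329e-02  9.33196985e+01] [ 0.34395701  0.32373301 -2.63120466] [-0.22995826  0.01956406  0.001143  ]
```

View pics/a5.png

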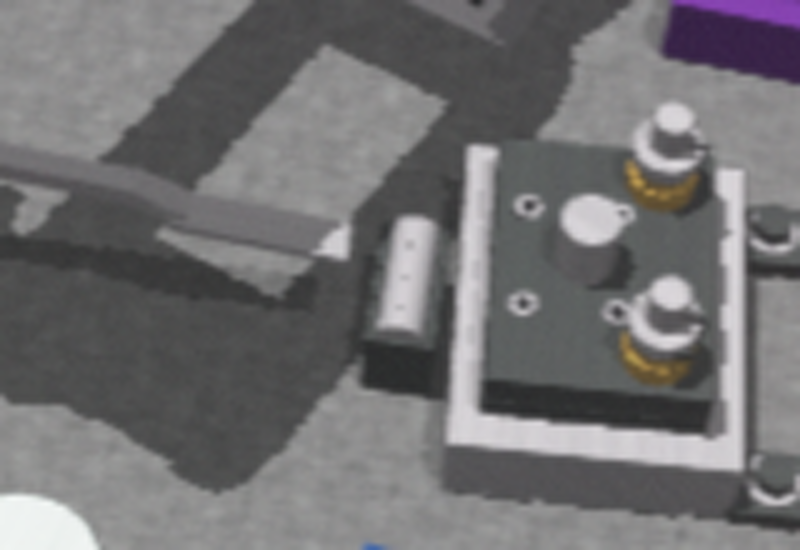

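View pics/b5.png

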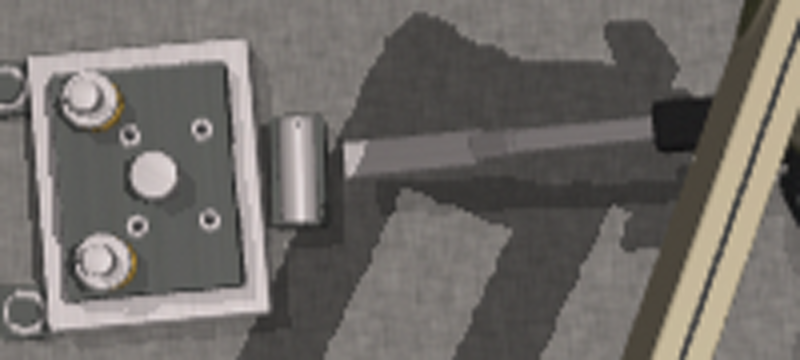

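Top view: blade end at (286.3,219.8), crest at (274.8,222.5), die front corners at (261.3,190.3) and (267.3,258). The bar and die are nearly aligned, so I'll compute the lateral error within this one view.

```bash
python3 - <<'E'
from h import *
np.set_printoptions(precision=1,suppress=True)
p=lambda x,y,z:cast("top",x/4+200,y/4+180,z)
q=lambda x,y,z:cast("scene",x/5+280,y/5+205,z)
t=np.radians(93.3);ax=np.array([np.cos(t),np.sin(t),0]);la=np.array([-ax[1],ax[0],0])
A=p(245,41,42);B=p(269,312,42);M=(A+B)/2+12*ax
print("slot top-cam",M,np.degrees(np.arctan2(*(A-B)[1::-1])))
T=p(345,159.5,72);K=p(299,170,51);S=p(650,132,100);C2=p(475,148,90);print("tip",T,"crest",K,"shank",S)
for n,X in(("tip",T),("crest",K),("shank",S),("blade rear",C2)):d=X-M;print(n,"along",ax@d,"left",la@d)
M2=(q(450,450,42)+q(469,150,42))/2+12*ax
T2=q(340,245,72);K2=q(408,274,51);print("slot scene",M2,"tip",T2,"crest",K2)
for n,X in(("tip",T2),("crest",K2)):d=X-M2;print(n,"along",ax@d,"left",la@d)
E
```

```text
slot top-cam [600.8  79.   42. ] 3.568919610424828
tip [606.7  18.2  72. ] crest [603.4  43.7  51. ] shank [ 614.2 -140.6  100. ]
tip along -60.963002878057836 left -2.413394769418944
crest along -35.32845518483145 left -0.6371718355596796
shank along -219.9971953899382 left -0.7803724885870906
blade rear along -129.33569392043842 left -1.1010955829802915
slot scene [606.7  83.8  42. ] tip [611.4  20.8  72. ] crest [607.   49.4  51. ]
tip along -63.236066525951635 left -0.9903715969406592
crest along -34.373772033377364 left 1.6616785929179225
```

```bash
python3 -m handwheel '[[0.008,0,0,0],[0.012,0,0,0],[0.015,0,0,0],[0.012,0,0,0],[0.005,0,0,0],[0,0,0.004,0],[0,0,0.005,0],[0,0,0.004,0],[0,0,0.002,0],[0,0,0,0]]' && python3 -m handwheel '[[0,0,0.001,0],[0,0,0.001,0],[0,0,0,0],[0,0,0,0]]' && python3 -m handwheel '[[0,0,0.001,0],[0,0,0.001,0],[0,0,0,0],[0,0,0,0]]'
```

```text
time: 9.3
tool_pos: [615.3, -153.8, 100.9]
tcp_rot: [-179.9, -0.0, 93.3]
ft_force: [-0.6, 0.3, -3.0]
finger_gap: 23.5
grip_force: 120.3
time: 9.7
tool_pos: [615.8, -153.5, 99.9]
tcp_rot: [180.0, 0.0, 93.3]
ft_force: [-0.8, 0.4, -3.7]
finger_gap: 23.4
grip_force: 120.3
time: 10.1
tool_pos: [615.8, -153.5, 97.7]
tcp_rot: [-180.0, -0.0, 93.3]
ft_force: [-0.5, -0.5, -3.1]
finger_gap: 23.7
grip_force: 120.3
```

```bash
for i in 1 2 3; do python3 -m handwheel '[[0,0,0.0007,0],[0,0,0.0008,0],[0,0,0,0],[0,0,0,0]]' | egrep 'tool_pos|force: \['; done
```

```text
tool_pos: [615.7, -153.5, 96.2]
ft_force: [-0.1, -0.1, -3.3]
tool_pos: [615.9, -153.5, 94.9]
ft_force: [-1.0, -0.2, -2.1]
tool_pos: [615.9, -153.5, 93.5]
ft_force: [0.1, -0.8, 0.2]
```

```bash
python3 -m handwheel '[[0,0,-0.001,0],[0.0015,0,0.0003,0],[0.0015,0,0.0003,0],[0.0015,0,0.0003,0],[0.0015,0,0.0003,0],[0.0015,0,0.0003,0],[0.0005,0,0,0],[0,0,0,0]]' | egrep 'tool_pos|force: \[';for i in 1 2; do python3 -m handwheel '[[0.0015,0,0.0003,0],[0.0015,0,0.0003,0],[0,0,0,0]]' | egrep 'tool_pos|force: \['; done
```

```text
tool_pos: [615.2, -145.3, 92.7]
ft_force: [0.7, 0.8, -1.0]
tool_pos: [615.1, -142.3, 92.1]
ft_force: [-0.2, 1.0, -0.9]
tool_pos: [615.0, -139.2, 91.5]
ft_force: [0.5, 0.5, -1.1]
```

```bash
for i in 1 2 3; do python3 -m handwheel '[[0.0012,0,0.0002,0],[0.0013,0,0.0003,0],[0,0,0,0]]' | egrep 'tool_pos|force: \['; done
```

```text
tool_pos: [614.8, -136.8, 91.1]
ft_force: [-0.0, 0.3, -0.2]
tool_pos: [614.7, -134.3, 90.6]
ft_force: [-0.3, 0.9, -0.9]
tool_pos: [614.5, -131.8, 90.0]
ft_force: [1.1, 0.8, 0.4]
```

Still free and about 11 mm in. I'll continue to the slot's end.

```bash
for i in 1 2 3 4; do python3 -m handwheel '[[0.001,0,0.0001,0],[0.001,0,0.0001,0],[0,0,0,0]]' | egrep 'tool_pos|force: \['; done
```

```text
tool_pos: [614.6, -130.8, 90.2]
ft_force: [0.1, -4.4, 0.2]
tool_pos: [614.8, -130.5, 90.7]
ft_force: [-0.3, -12.0, 1.3]
tool_pos: [615.1, -130.2, 91.2]
ft_force: [-1.8, -17.3, 3.3]
tool_pos: [615.4, -130.0, 91.7]
ft_force: [-1.0, -24.0, 4.6]
```

The resistance is a firm wall at slot depth, so the blade is home. I'll ease the push, soften the grip so the bar can pivot, then start pressing while drawing back slightly as the geometry needs.

```bash
f(){ egrep 'time|tool_pos|force: \[|grip'; }; python3 -m handwheel '[[-0.002,0,0,0],[-0.0025,0,0,0],[0,0,0,0],[0,0,0,0]]' 0.0 60| f; python3 -m handwheel '[[-0.0003,0,0.0015,0],[-0.0004,0,0.0015,0],[-0.0004,0,0.0015,0],[-0.0004,0,0.0015,0],[0,0,0,0]]'|f; python3 -m handwheel '[[-0.0004,0,0.0015,0],[-0.0004,0,0.0015,0],[-0.0004,0,0.0015,0],[-0.0004,0,0.0015,0],[0,0,0,0]]'|f
```

```text
time: 15.2
tool_pos: [614.8, -130.6, 90.2]
ft_force: [-1.0, -9.7, 3.9]
grip_force: 121.0
time: 15.7
tool_pos: [615.1, -132.5, 84.7]
ft_force: [-0.8, -11.4, 5.4]
grip_force: 121.2
time: 16.2
tool_pos: [615.3, -134.3, 78.8]
ft_force: [-2.0, -9.9, 6.0]
grip_force: 121.5
```

```bash
f(){ egrep 'tool_pos|force: \[|grip'; }; for i in 1 2 3 4; do python3 -m handwheel '[[-0.0003,0,0.0013,0],[-0.0003,0,0.0013,0],[-0.0002,0,0.0013,0],[0,0,0,0]]'|f; done
```

```text
tool_pos: [616.1, -135.2, 75.6]
ft_force: [1.1, -11.8, 6.1]
grip_force: 121.5
tool_pos: [615.8, -136.1, 71.7]
ft_force: [-3.0, -11.9, 9.7]
grip_force: 121.9
tool_pos: [616.2, -137.0, 68.4]
ft_force: [-3.6, -11.5, 11.6]
grip_force: 122.4
tool_pos: [617.0, -137.6, 65.3]
ft_force: [-3.2, -10.0, 14.2]
grip_force: 122.7
```

```bash
f(){ egrep 'tool_pos|force: \['; }; for i in 1 2 3 4 5; do python3 -m handwheel '[[-0.0002,0,0.001,0],[-0.0001,0,0.001,0],[0,0,0,0]]'|f; done
```

```text
tool_pos: [616.5, -138.1, 63.0]
ft_force: [-3.9, -11.4, 14.2]
tool_pos: [616.6, -138.4, 61.3]
ft_force: [-4.7, -11.3, 16.3]
tool_pos: [617.2, -138.7, 59.6]
ft_force: [-2.5, -11.1, 14.6]
tool_pos: [616.7, -139.2, 57.3]
ft_force: [-4.2, -10.7, 14.8]
tool_pos: [616.9, -139.3, 55.6]
ft_force: [-4.2, -11.6, 17.1]
```

```bash
f(){ egrep 'tool_pos|force: \['|tr '\n' ' ';echo; }; for i in 1 2 3 4; do python3 -m handwheel '[[-0.0001,0,0.0007,0],[0,0,0.0007,0],[0,0,0,0]]'|f; done
```

```text
tool_pos: [617.4, -139.6, 54.4] ft_force: [-3.3, -11.2, 15.3] 
tool_pos: [617.6, -139.7, 53.2] ft_force: [-2.7, -12.1, 17.5] 
tool_pos: [617.1, -140.1, 51.4] ft_force: [-3.9, -13.6, 15.6] 
tool_pos: [617.2, -140.1, 50.3] ft_force: [-4.9, -12.5, 16.9]
```

```bash
python3 - <<'E'
from h import *
s,im=snap("scene","s6")
s0=cv2.imread("pics/s5.png")
o=[cv2.resize(i[205:290,350:440],None,fx=4.2,fy=4.2,interpolation=cv2.INTER_CUBIC) for i in(s0,im)]
cv2.imwrite("pics/c6.png",np.hstack(o))
E
```

```text
(no output)
```

View pics/c6.png

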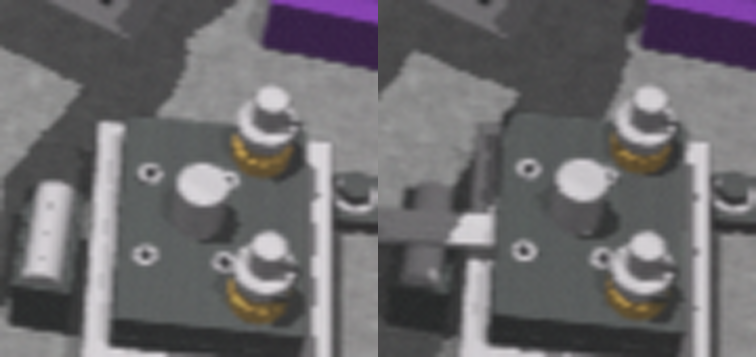

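The upper half has risen a few mm (screw heads 4–5 crop px higher) and the brass band under the collars has shrunk. The force plateau is about 16 N, so I'll continue in small steps.

```bash
f(){ egrep 'tool_pos|force: \['|tr '\n' ' ';echo; }; for i in 1 2 3 4; do python3 -m handwheel '[[-0.0001,0,0.0006,0],[0,0,0.0005,0],[0,0,0,0]]'|f; done
```

```text
tool_pos: [617.7, -140.4, 49.3] ft_force: [-1.7, -11.9, 15.5] 
tool_pos: [617.7, -140.4, 48.3] ft_force: [-2.2, -12.7, 17.1] 
tool_pos: [617.8, -140.4, 47.3] ft_force: [-3.0, -12.3, 18.0] 
tool_pos: [617.3, -140.7, 45.8] ft_force: [-4.2, -14.0, 16.5]
```

```bash
f(){ egrep 'tool_pos|force: \['|tr '\n' ' ';echo; }; for i in 1 2 3 4; do python3 -m handwheel '[[-0.0001,0,0.0005,0],[-0.0001,0,0.0005,0],[0,0,0,0]]'|f; done
```

```text
tool_pos: [617.3, -140.7, 44.9] ft_force: [-4.3, -12.2, 18.1] 
tool_pos: [617.7, -140.9, 43.9] ft_force: [-2.2, -11.7, 15.2] 
tool_pos: [617.8, -140.9, 43.0] ft_force: [-2.2, -11.5, 16.2] 
tool_pos: [617.9, -140.9, 42.1] ft_force: [-3.0, -11.2, 17.1]
```

```bash
f(){ egrep 'time|tool_pos|force: \['|tr '\n' ' ';echo; }; for i in 1 2 3 4; do python3 -m handwheel '[[0,0,0.0005,0],[0,0,0.0005,0],[0,0,0,0]]'|f; done
```

```text
time: 23.25 tool_pos: [617.4, -141.1, 40.7] ft_force: [-4.0, -11.6, 16.2] 
time: 23.55 tool_pos: [617.4, -141.1, 39.8] ft_force: [-3.1, -11.5, 16.7] 
time: 23.85 tool_pos: [617.8, -141.3, 38.9] ft_force: [-1.5, -12.0, 14.4] 
time: 24.15 tool_pos: [617.9, -141.3, 38.0] ft_force: [-1.9, -12.4, 15.0]
```

```bash
f(){ egrep 'time|tool_pos|force: \['|tr '\n' ' ';echo; }; for i in 1 2 3 4; do python3 -m handwheel '[[0,0,0.0005,0],[0,0,0.0005,0],[0,0,0,0]]'|f; done
```

```text
time: 24.45 tool_pos: [618.0, -141.2, 37.1] ft_force: [-2.0, -12.2, 15.6] 
time: 24.75 tool_pos: [618.1, -141.2, 36.3] ft_force: [-2.3, -11.6, 18.0] 
time: 25.05 tool_pos: [617.5, -141.4, 34.8] ft_force: [-2.6, -13.0, 16.3] 
time: 25.35 tool_pos: [617.6, -141.3, 34.0] ft_force: [-4.5, -12.7, 18.5]
```

```bash
f(){ egrep 'tool_pos|force: \['|tr '\n' ' ';echo; }; for i in 1 2 3; do python3 -m handwheel '[[0,0,0.0004,0],[0,0,0.0003,0],[0,0,0,0]]'|f; done;python3 -m handwheel '[[0,0,0,0]]'|f
```

```text
tool_pos: [618.2, -141.5, 33.6] ft_force: [-1.5, -11.8, 17.9] 
tool_pos: [618.3, -141.5, 33.2] ft_force: [-2.8, -11.8, 18.7] 
tool_pos: [618.5, -141.4, 32.8] ft_force: [-3.4, -11.4, 20.8] 
tool_pos: [618.4, -141.4, 32.8] ft_force: [-3.3, -11.3, 20.8]
```

```bash
f(){ egrep 'time|tool_pos|force: \['|tr '\n' ' ';echo; }; for i in 1 2 3 ; do python3 -m handwheel '[[0,0,0,0]]'|f; done
```

```text
time: 26.45 tool_pos: [618.5, -141.4, 32.8] ft_force: [-4.3, -11.7, 20.0] 
time: 26.55 tool_pos: [618.5, -141.4, 32.8] ft_force: [-4.2, -10.5, 20.3] 
time: 26.65 tool_pos: [618.5, -141.4, 32.8] ft_force: [-4.3, -11.3, 20.7]
```

```bash
python3 - <<'E'
from h import *
s,im=snap("scene","s7");s0=cv2.imread("pics/s5.png");s1=cv2.imread("pics/s6.png")
def sh(a,b,box):
    x0,y0,x1,y1=box;t=cv2.cvtColor(a,cv2.COLOR_BGR2GRAY)[y0:y1,x0:x1].astype(np.float32);u=cv2.cvtColor(b,cv2.COLOR_BGR2GRAY)[y0:y1,x0:x1].astype(np.float32)
    return cv2.phaseCorrelate(t,u,cv2.createHanningWindow((x1-x0,y1-y0),cv2.CV_32F))[0]
# shank/screw region
for n,b in(("s6",s1),("s7",im)):print(n,sh(s0,b,(380,238,412,272)))
print("px per mm up",proj("scene",(600,120,90))-proj("scene",(600,120,80)))
E
```

```text
s6 (0.35023742464756324, -1.1311671539637018)
s7 (0.5116622062318417, -2.155182664054248)
px per mm up [ 0.54066589 -2.71760746]
```

The force settled at 20.4 N, 4 N over the roughly 16.4 N plateau, and the lift is about 8 mm, so the collars are firmly met. Next I'll unload, clear the roof and draw out.

```bash
f(){ egrep 'time|tool_pos|force: \['|tr '\n' ' ';echo; }; python3 -m handwheel '[[0,0,-0.002,0],[-0.001,0,-0.002,0],[-0.001,0,-0.002,0],[0,0,-0.002,0],[0,0,-0.002,0],[0,0,0,0],[0,0,0,0]]'|f;  python3 -m handwheel '[[0,0,-0.002,0],[0,0,-0.002,0],[0,0,0,0],[0,0,0,0]]'|f
```

```text
time: 27.4 tool_pos: [616.1, -141.9, 38.1] ft_force: [4.0, -8.5, -3.4] 
time: 27.8 tool_pos: [614.8, -141.6, 41.2] ft_force: [0.7, -8.9, -4.4]
```

```bash
f(){ egrep 'time|tool_pos|force: \['|tr '\n' ' ';echo; }; python3 -m handwheel '[[-0.001,0,0.001,0],[-0.001,0,0.001,0],[-0.001,0,0.0005,0],[0,0,0,0],[0,0,0,0]]'|f;  python3 -m handwheel '[[-0.0015,0,0,0],[-0.002,0,0,0],[0,0,0,0],[0,0,0,0]]'|f
```

```text
time: 28.3 tool_pos: [615.0, -142.1, 38.9] ft_force: [0.1, 2.7, -2.5] 
time: 28.7 tool_pos: [615.3, -146.8, 39.1] ft_force: [-0.1, -0.1, -3.5]
```

```bash
f(){ egrep 'time|tool_pos|force: \['|tr '\n' ' ';echo; }; python3 -m handwheel '[[-0.002,0,0,0],[-0.003,0,0,0],[-0.003,0,0,0],[-0.003,0,0,0],[-0.003,0,0,0],[0,0,0,0]]'|f;  python3 -m handwheel '[[-0.005,0,-0.002,0],[-0.01,0,-0.003,0],[-0.015,0,0,0],[-0.02,0,0,0],[-0.025,0,0,0],[-0.015,0,0,0],[0,0,0,0],[0,0,0,0]]'|f
```

```text
time: 29.3 tool_pos: [616.3, -161.0, 39.2] ft_force: [0.2, 0.8, -3.1] 
time: 30.1 tool_pos: [621.1, -250.9, 43.8] ft_force: [0.1, 0.3, -3.2]
```

```bash
f(){ egrep 'time|tool_pos|force: \['|tr '\n' ' ';echo; }; python3 -m handwheel '[[-0.01,0,0,0],[-0.02,0,0,0],[-0.015,0,0,0],[-0.005,0,0.006,0],[0,0,0.01,0],[0,0,0.008,0],[0,0,0.004,0],[0,0,0.002,0],[0,0,0,0]]'|f;  for i in 1 2 3; do python3 -m handwheel '[[0,0,0.0015,0],[0,0,0.0015,0],[0,0,0,0]]'|f;done
```

```text
time: 31.0 tool_pos: [624.1, -299.5, 13.5] ft_force: [-0.1, 0.0, -3.6] 
time: 31.3 tool_pos: [624.3, -300.1, 11.2] ft_force: [0.1, 0.6, -2.6] 
time: 31.6 tool_pos: [624.6, -300.3, 9.0] ft_force: [-2.2, 2.1, 1.5] 
time: 31.9 tool_pos: [625.0, -300.2, 8.5] ft_force: [-8.5, 7.6, 19.3]
```

```bash
f(){ egrep 'time|tool_pos|force: \[|gap'|tr '\n' ' ';echo; }; python3 -m handwheel '[[0,0,-0.0025,0],[0,0,0,0]]'|f; python3 -m handwheel '[[0,0,0,0],[0,0,0,0],[0,0,0,0],[0,0,0,0],[0,0,0,0]]' 0.06|f; python3 -m handwheel '[[0,0,-0.01,0],[0,0,-0.03,0],[0,0,-0.05,0],[0,0,-0.05,0],[0,0,-0.05,0],[-0.03,0,0,0],[-0.03,0,0,0],[0,0,0,0],[0,0,0,0]]'|f
python3 - <<'E'
from h import *
s,im=snap("scene","s8");s,t=snap("top","t8")
cv2.imwrite("pics/c8.png",np.hstack([im[130:400,180:580],t[120:390,190:590]]))
s0=cv2.imread("pics/s5.png")
a,b=[cv2.cvtColor(i,cv2.COLOR_BGR2GRAY)[238:272,380:412].astype(np.float32) for i in(s0,im)]
print(cv2.phaseCorrelate(a,b,cv2.createHanningWindow((32,34),cv2.CV_32F)))
E
```

```text
time: 32.1 tool_pos: [625.0, -300.4, 8.7] ft_force: [-2.7, 1.7, 8.3] finger_gap: 23.7 
time: 32.6 tool_pos: [624.2, -300.1, 7.3] ft_force: [0.1, 0.3, -0.2] finger_gap: 60.5 
time: 33.5 tool_pos: [627.5, -360.5, 197.8] ft_force: [0.5, -0.1, -0.6] finger_gap: 60.1 
((0.44955092178688005, -2.1084210001945145), 0.9934231787919998)
```

View pics/c8.png

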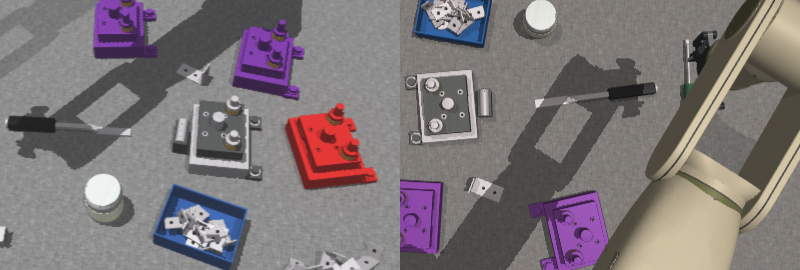

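The bar lies flat with its tip well short of the die and fulcrum, the upper half is still up (2.1 px shift, same as at the stop), and the bystanders haven't moved.

```bash
python3 -c "
from bench import r
print(r.hand_in())"
```

```text
the job is handed in; nothing more can be done
None
```

I opened the die until its upper half was firmly against the stop collars (about 8 mm of lift, roughly 4 N over the steady prying force), drew out the pry bar, laid it flat clear of the die, and handed the job in at about 34 s.

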